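Seat the ball joint in the steering arm

TASK

Take the larger of the two ball joints out of the wooden rack, set its tapered stud into the tapered eye of the steering arm clamped in the vise, and press or tap it down until its collar sits fully home on the eye, so that friction alone holds it upright when you let go. Lower it in rather than dropping it, and leave the small ball joint and the bolt in the rack.

Things in the scene. Friction and masses are not known exactly. Their poses are not given: they have to be found in the camera images.
- large_joint_center (a point): Larger ball joint, upright, stud down in a rack hole. Point: centre of its housing (dark steel, dia 44, 26 tall). Cap top (dia 26) 18 mm above the point. Below the housing: rubber boot 8, then collar dia 38, 6 thick, its flat underside 26 mm below the point; tapered stud dia 22 to 14.8 over 36 mm, then end dia 10, 10 long. 0.32 kg. z up; at start x along the rack's row: grip across y.
- eye_mouth (a point): Centre of the steering arm's eye, on its flat top face, 130 mm above bench; z up. Steel ring dia 58, 36 deep, open below; 45 degree countersink dia 29 leads to a bore tapering 20 to 14 mm. A stud set in lightly jams, collar 6 to 9 mm above the face; a push growing to about 15 N (12 to 20) brings the collar onto the face, a firm stop. Arm runs along +x to the vise; neither rises above the face.
- small_joint_center (a point): Centre of the housing (dia 30, 26 mm tall) of the smaller ball joint, same build, collar dia 35, thinner stud, in another rack hole; leave it. The rack is a wooden block 250 x 75 mm, 60 tall, three loose 25 mm holes 80 mm apart in its middle line; collars rest on its top. The three parts stand in any order.
- bolt_head (a point): Centre of the hexagonal head (31 mm wide, top 8 mm above this point) of a plain steel bolt in the third hole of the rack; leave it.
Not all that is in view belongs to the job. Of the things shaped like the part that bears eye_mouth, the blue one is meant. What is shaped like the part that bears large_joint_center but turquoise is not meant.

How it is judged (in metres and radians):
At the end, for the whole second after the job is handed in: The large ball joint stands in the eye, within 6 mm of its axis and 0.1 rad of upright, its collar no more than 3 mm off the eye's face, at rest and released (horizontal distance between large_joint_center and eye_mouth below 0.006 m and z of large_joint_center in the frame of eye_mouth between 0.022 and 0.029 m and angle between large_joint_center's own z axis and vertical below 0.1 rad and linear speed of large_joint below 0.02 m/s); the robot touches nothing.
It fails at once if the large ball joint was dropped (faster than 0.4 m/s with the fingers off it) (linear speed of large_joint above 0.4 m/s and contact force between large_joint and the fingers below 0.05 N).
It fails at once if the small ball joint was moved by more than 30 mm (distance of small_joint_center from where it was at the start of the episode above 0.03 m).
It fails at once if the bolt was moved by more than 30 mm (distance of bolt_head from where it was at the start of the episode above 0.03 m).
It also fails if it takes over 45 s, if anything falls off the work surface, if the arm or the gripper's body presses on something with over 40 N, if the wrist force passes 120 N, or if a joint passes its speed limit or range.

ROBOT

A 7-joint arm with a two-finger parallel gripper is mounted at the origin on the work surface. World frame = base frame: x ahead of the robot, y to its left, z up, the work surface at z = 0. Lengths are in m, angles in degrees, forces in N, time in s.
With the tool pointing down it reaches from about 0.4 to 0.85 m from the base axis. Payload 4.4 kg.
Tool frame: the origin (TCP) lies on the centre line of the jaws, within the pads' length; the fingertips stand 22 mm ahead of it and the grasp point (between the pads) lies 3 mm ahead of it (ctrl.tcp_to_tips is the distance from the TCP to the fingertips, in m); z points along the fingers, y is the line along which they close (so a half turn about z gives the same grasp; the last joint's range is limited). The gripper opens to 94 mm and grips with 3 to 60 N. Pads are 16 mm wide; open, the fingers measure 119 mm over their backs; the gripper's body (75 mm by 177 mm) begins 78 mm behind the grasp point.
Start: joints at [67.792, 36.005, 2.206, 86.941, -1.547, 57.084, -1.146], TCP at [0.206, -0.617, 0.195] pointing down, gripper open.
Joint ranges: [-175.42, 175.42], [-21.48, 121.26], [-71.46, 75.88], [10.55, 141.38], [-63.04, 243.04], [13.31, 113.54], [-168.57, 168.57]. Speed limits (degrees/s): [147.25, 147.25, 180, 180, 180, 180, 180].

INTERFACE

Orientations are given as [roll, pitch, yaw] about the fixed x, y, z axes, in that order (R = Rz(yaw) Ry(pitch) Rx(roll)).
In Python, from cell import ctrl gives the robot as it stands.
- The arm moves only by the tool jog_arm, never from a script. Its argument "increments" is a list of rows, each a list of 3 entries, a list of its own where there are three numbers: the shift along the tool's x, y, z as a fraction of full scale, then the turn about the tool's z as a fraction of full scale, then the closure, from -1 (fully open) to 1 (shut), so that 0 is half open. A call has 1 to 8 rows; each row shifts and turns the commanded pose from where the row before left it, along the tool's axes as they then stand; what a row does not reach is not made up. Full scale, the value 1, is 25 cm for a shift and pi rad for a turn. A row lasts 1/8 s, in which the tool goes at most 62.5 mm and 10.7 degrees, less where a joint would pass 70% of its speed; a pose out of reach is approached as far as the arm can. A call with a number of a shift or a turn outside -1 to 1 is refused whole. A call with a gripper value outside its range is refused whole. The fingers move at their own pace and stop on an object; "grip_force" is the grip in N (left out, the last holds). Time passes only in rows, so rows that do not move let the fingers close. It gives the time, the measured TCP pose, the force, the opening and the grip force at its end, in the units of the state.
- ctrl.get_state(): the state, without advancing time (a new reading comes with each control period).
- ctrl.camera(name): name is "side" or "top"; returns (picture, depth): 400x640x3 uint8, red, green, blue; 400x640 float32, m along the optical axis (not along the pixel's ray), 0 where there is no reading.
- ctrl.get_calibration(name): a dict with "camera_matrix" (3x3 intrinsics, pixels), "k1" (the pictures are not rectified: a ray, as slopes to the right and down, at radius r is drawn at 1 + k1 r^2 times it, then the intrinsics apply), "eye" and "attitude" of the camera in the world. Camera axes: x right, y up, looking along -z (the intrinsics and any distortion apply to the point x, -y, -z); pixel columns grow to the right and rows downward; lengths in m; the calibration is good to about 2 mm. A picture is of the moment at which its call begins. get_calibration takes no time and is no camera call.
- ctrl.finish_job(): hands the job in; it is judged then, once.
Trained networks look in the newest picture that a camera, given by its name, has taken for a name from the list of things; names that differ only in an ending like _2 or _b are one class to them, and where a whole thing is asked for, a point or a joint stands for the part that bears it (a point fixed in the world has none). Each returns a list of dicts, best first, with "conf" (0 to 1); they miss things now and then, are a little off and sometimes report something else, mostly with a low value. They report only what shows in the picture. A call takes as long as a camera call. They do not tell look-alikes from the thing itself.
- ctrl.look_for(camera, label): "extent" ([left, top, right, bottom] in pixels, round what is visible of it).
- ctrl.pinpoint(camera, label): "point" ([row, column] in pixels: a listed point, or the origin of a listed thing).
The state is a dict: "time": time; "joint_pos": joint angles; "qvel": joint speeds; "tau": joint torques, N m; "position": TCP position; "orientation": TCP orientation; "force": force on the tool from outside, world axes, zero at the start; "moment": the same for the moment, N m; "finger_gap": finger opening in m; "gripper_force": force on a finger pad.
Only numpy, scipy, OpenCV 4.12 (cv2) and the standard library are available. Lean on these libraries where they do the work, as an engineer would, in place of code of your own. Each camera call takes 0.05 s, during which the arm holds its last target. There are 200 camera calls.

## Working session

There is one attempt and no reset: what is moved stays moved. The work goes in short steps, Python scripts to look and compute and a tool call to move; the robot and the scene stay as the last step left them, time stands still between calls to the robot, and variables do not carry over. Pictures are saved under pics/ and viewed, at most 13 in all, crops included, and the job is handed in when it is done.

Besides the shell and the picture viewer there is one more tool, called after "Request:" as name(argument=value, ...), one argument or row to a line, values as JSON. jog_arm: Moves the arm, as the interface text tells. Shift numbers are shares of 25 cm and turn numbers shares of pi rad, none past 1 either way. Its arguments: {"type":"object","properties":{"increments":{"type":"array","items":{"type":"array"}},"grip_force":{"type":"number"}},"required":["increments"]}

```bash
mkdir -p pics
cat > h.py <<'E'
import numpy as np, cv2
from scipy.spatial.transform import Rotation as Ro
from cell import ctrl
def cal(n):
    c=ctrl.get_calibration(n); return c
def rot(c):
    a=np.array(c["attitude"],float)
    return a if a.shape==(3,3) else Ro.from_euler('xyz',a,degrees=True).as_matrix()
def ray(n,row,col):
    c=cal(n);K=np.array(c["camera_matrix"])
    p=cv2.undistortPoints(np.array([[[col,row]]],float),K,np.array([c["k1"],0,0,0.]),).ravel()
    return np.array(c["eye"]),rot(c)@np.array([p[0],-p[1],-1.])
def at_depth(n,row,col,d):
    e,r=ray(n,row,col); return e+r*d
def at_z(n,row,col,z):
    e,r=ray(n,row,col); return e+r*(z-e[2])/r[2]
def cloud(n,depth):
    c=cal(n);K=np.array(c["camera_matrix"]);h,w=depth.shape
    v,u=np.mgrid[:h,:w]
    p=cv2.undistortPoints(np.stack([u,v],-1).reshape(-1,1,2).astype(float),K,np.array([c["k1"],0,0,0.])).reshape(h,w,2)
    P=np.stack([p[...,0],-p[...,1],-np.ones((h,w))],-1)*depth[...,None]
    return P@rot(c).T+np.array(c["eye"])
E
python3 - <<'E'
from h import *
for n in("side","top"):
    print(n,ctrl.get_calibration(n))
    im,d=ctrl.camera(n); cv2.imwrite(f"pics/{n}0.png",im[...,::-1]); np.save(f"{n}0.npy",d)
    P=cloud(n,d)
    for l in("large_joint_center","eye_mouth","small_joint_center","bolt_head"):
        for q in ctrl.pinpoint(n,l):
            r,c=q["point"]; ri,ci=int(r),int(c); print(l,round(q["conf"],2),np.round(q["point"],1),np.round(P[ri,ci],3) if d[ri,ci] else None)
print(ctrl.get_state())
E
```

```text
side {'camera_matrix': array([[473.91333064,   0.        , 310.73665946],
       [  0.        , 473.91333064, 199.12505809],
       [  0.        ,   0.        ,   1.        ]]), 'k1': -0.03709927771243506, 'eye': array([ 0.42960743, -0.78788842,  0.92712259]), 'attitude': array([47.99454467,  1.22242247, -2.04151971])}
large_joint_center 0.93 [253.6 339.5] [ 0.505 -0.045  0.084]
large_joint_center 0.66 [286.9 356.3] [ 0.532 -0.158  0.103]
eye_mouth 0.88 [187.6 240.3] [0.261 0.161 0.125]
eye_mouth 0.85 [116.1 347.2] [0.57  0.474 0.133]
eye_mouth 0.81 [177.4 347.3] [0.545 0.199 0.114]
small_joint_center 0.64 [280.5 389.9] [ 0.606 -0.145  0.102]
bolt_head 0.45 [293.4 313.3] [ 0.439 -0.154  0.079]
top {'camera_matrix': array([[438.57592984,   0.        , 322.28397326],
       [  0.        , 438.57592984, 195.36196759],
       [  0.        ,   0.        ,   1.        ]]), 'k1': -0.029564453938058944, 'eye': array([0.3293165 , 0.10735409, 1.39426496]), 'attitude': array([  5.20895585,   1.58650791, -91.32281136])}
large_joint_center 0.78 [166.4 416.8] [ 0.528 -0.139  0.102]
large_joint_cen
[... 350 characters left out ...]
0.124]
{'time': 0.5, 'joint_pos': array([67.79061947, 36.00820389,  2.20760274, 86.9423636 , -1.54610713,
       57.08346808, -1.14549328]), 'qvel': array([ 0.09643199, -0.06943559,  0.08532468, -0.08725851, -0.00671959,
        0.00220043, -0.10106553]), 'tau': array([-1.07240667e-03, -5.49148643e+01,  1.14152871e+00, -1.86777020e+01,
       -5.24005154e-02,  1.67979556e-02,  3.40861197e-05]), 'position': array([ 0.2055956 , -0.61661768,  0.19492917]), 'orientation': array([-1.79995707e+02, -6.27676400e-05,  1.84373582e+01]), 'force': array([0.71431717, 0.11890334, 0.51673672]), 'moment': array([ 0.05346335, -0.07895002,  0.01801527]), 'gripper_force': 0.0, 'finger_gap': 0.0939795542248159}
```

View pics/side0.png

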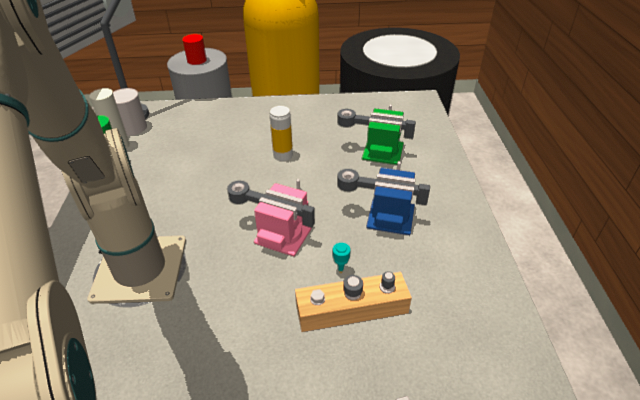

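View pics/top0.png

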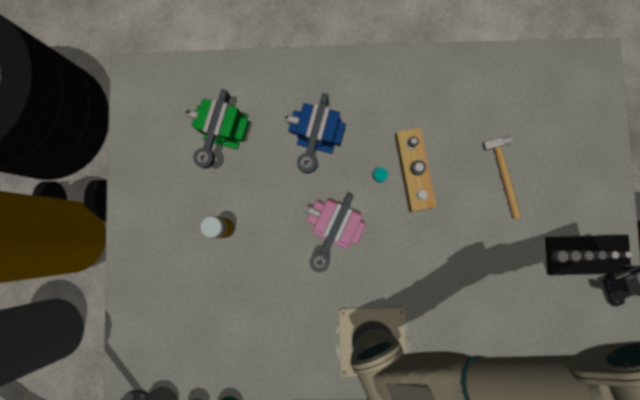

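The side view has the bolt at (317,297), the large joint at (353,286) and the small joint at (388,280), with the turquoise decoy at (341,253) and the blue vise's eye at (347,179). The top view has the large joint at (418,167) and the blue eye at (307,163). Next I refine the positions from depth.

```bash
cat > loc.py <<'E'
from h import *
from scipy.optimize import least_squares
def circ(xy,r):
    f=lambda p:np.hypot(*(xy-p[:2]).T)-r
    s=least_squares(f,xy.mean(0),loss='soft_l1',f_scale=.001); return s.x
def hull(xy):return cv2.convexHull((xy).astype(np.float32)).reshape(-1,2).astype(float)
def near(P,c,r,z0,z1):
    return P[(np.hypot(P[...,0]-c[0],P[...,1]-c[1])<r)&(P[...,2]>z0)&(P[...,2]<z1)]
E
python3 - <<'E'
from loc import *
for n in("side","top"):
    d=np.load(n+"0.npy");P=cloud(n,d)
    for nm,c,r,z0,z1,R in(("cap",(.528,-.146),.03,.096,.115,.013),("eye",(.55,.195),.04,.12,.14,.029)):
        q=near(P,c,r,z0,z1); print(n,nm,len(q),"zmed %.4f z90 %.4f"%(np.median(q[:,2]),np.percentile(q[:,2],90)),"mean",q[:,:2].mean(0).round(4),"minrect",np.round(cv2.minEnclosingCircle(q[:,:2].astype(np.float32)),4) if 0 else [np.round(v,4) for v in cv2.minEnclosingCircle(q[:,:2].astype(np.float32))])
    ri=near(P,(.53,-.15),.16,.055,.063); print("rack",[np.round(v,4) for v in cv2.minAreaRect(ri[:,:2].astype(np.float32))],np.median(ri[:,2]))
for n,pts in(("side",((286.9,356.3,.086),(177.4,347.3,.13),(280.5,389.9,.086),(293.4,313.3,.07))),("top",((166.4,416.8,.086),(158.7,303.9,.13),(140.1,412.1,.086),(196.5,425.2,.07)))):
    for p in pts: print(n,at_z(n,*p).round(4))
E
python3 - <<'E'
import cv2
a=cv2.imread("pics/side0.png")[150:320,290:430]
b=cv2.imread("pics/top0.png")[90:220,280:450]
f=lambda i,s:cv2.resize(i,None,fx=s,fy=s,interpolation=cv2.INTER_CUBIC)
a=f(a,3);b=f(b,2.35)
b=cv2.copyMakeBorder(b,0,max(0,a.shape[0]-b.shape[0]),0,0,cv2.BORDER_CONSTANT)
o=cv2.resize(cv2.hconcat([a,b[:a.shape[0]]]),(800,500));cv2.imwrite("pics/crop.png",o)
E
```

```text
side cap 254 zmed 0.1016 z90 0.1052 mean [ 0.5258 -0.1482] minrect [array([ 0.5251, -0.1454]), np.float64(0.0229)]
side eye 297 zmed 0.1294 z90 0.1325 mean [0.5474 0.1822] minrect [array([0.5512, 0.1854]), np.float64(0.0352)]
rack [array([ 0.5228, -0.112 ]), array([0.2519, 0.1456]), np.float64(7.9043)] 0.060907421284824625
top cap 160 zmed 0.1006 z90 0.1052 mean [ 0.5253 -0.1479] minrect [array([ 0.5251, -0.149 ]), np.float64(0.0223)]
top eye 297 zmed 0.1286 z90 0.1323 mean [0.5472 0.1837] minrect [array([0.5512, 0.1822]), np.float64(0.036)]
rack [array([ 0.5197, -0.1054]), array([0.251 , 0.1641]), np.float64(8.5483)] 0.05957046748436401
side [ 0.5347 -0.1477  0.086 ]
side [0.5437 0.1775 0.13  ]
side [ 0.611  -0.1341  0.086 ]
side [ 0.4398 -0.1483  0.07  ]
top [ 0.5294 -0.1449  0.086 ]
top [0.5543 0.1909 0.13  ]
top [ 0.61   -0.1342  0.086 ]
top [ 0.4395 -0.1693  0.07  ]
```

View pics/crop.png

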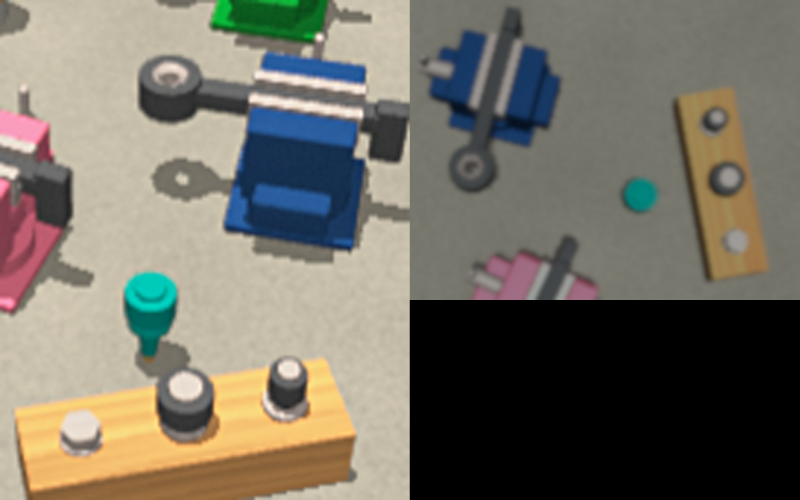

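```bash
cat > edge.py <<'E'
from h import *
def proj(n,X):
    c=cal(n);K=np.array(c["camera_matrix"]);R=rot(c)
    p=(X-np.array(c["eye"]))@R; s=np.stack([p[:,0]/-p[:,2],-p[:,1]/-p[:,2]],-1)
    s=s*(1+c["k1"]*(s**2).sum(1,keepdims=True)); return s@np.diag([K[0,0],K[1,1]])+K[:2,2]
def score(n,g,x,y,z,r,a):
    ci=lambda rr:cv2.remap(g,(q:=proj(n,np.stack([x+rr*np.cos(a),y+rr*np.sin(a),0*a+z],-1)).astype(np.float32))[:,:1],q[:,1:],cv2.INTER_LINEAR).ravel()
    return (ci(r+.002)-ci(r-.002)).mean()
def fit(n,g,x0,y0,circs,half=.012):
    s=np.arange(-half,half+1e-9,.0005);S=np.array([[sum(w*score(n,g,x0+i,y0+j,z,r,a) for z,r,a,w in circs) for j in s] for i in s])
    k=np.unravel_index(S.argmax(),S.shape); return x0+s[k[0]],y0+s[k[1]],S.max(),S
E
python3 - <<'E'
from edge import *
full=np.radians(np.arange(0,360,5.))
def arc(lo,hi): return np.radians(np.arange(lo,hi,5.))
for nm,x,y,C in(("eye",.552,.184,[(.13,.029,arc(60,320),1.),(.13,.0145,full,-1.)]),("cap",.529,-.146,[(.104,.013,full,-1.)]),("house",.529,-.146,[(.104,.013,full,-1.),(.099,.022,full,1.)]),("scap",.61,-.134,[(.104,.009,full,-1)])):
    T=0
    for n in("side","top"):
        g=cv2.cvtColor(cv2.imread(f"pics/{n}0.png"),cv2.COLOR_BGR2GRAY).astype(np.float32)
        r=fit(n,g,x,y,C); print(nm,n,np.round(r[:3],4)); T=T+r[3]
    s=np.arange(-.012,.012+1e-9,.0005);k=np.unravel_index(T.argmax(),T.shape);print("  joint",x+s[k[0]],y+s[k[1]])
E
```

```text
Traceback (most recent call last):
  File "edge.py", line 10, in fit
    s=np.arange(-half,half+1e-9,.0005);S=np.array([[sum(w*score(n,g,x0+i,y0+j,z,r,a) for z,r,a,w in circs) for j in s] for i in s])
                                                    ~~~^^^^^^^^^^^^^^^^^^^^^^^^^^^^^^^^^^^^^^^^^^^^^^^^^^^
  File "edge.py", line 10, in <genexpr>
    s=np.arange(-half,half+1e-9,.0005);S=np.array([[sum(w*score(n,g,x0+i,y0+j,z,r,a) for z,r,a,w in circs) for j in s] for i in s])
                                                          ~~~~~^^^^^^^^^^^^^^^^^^^^^
  File "edge.py", line 8, in score
    return (ci(r+.002)-ci(r-.002)).mean()
            ~~^^^^^^^^
  File "edge.py", line 7, in <lambda>
    ci=lambda rr:cv2.remap(g,(q:=proj(n,np.stack([x+rr*np.cos(a),y+rr*np.sin(a),0*a+z],-1)).astype(np.float32))[:,:1],q[:,1:],cv2.INTER_LINEAR).ravel()
                                 ~~~~^^^^^^^^^^^^^^^^^^^^^^^^^^^^^^^^^^^^^^^^^^^^^^^^^^^^^^
  File "edge.py", line 3, in proj
    c=cal(n);K=np.array(c["camera_matrix"]);R=rot(c)
  File "h.py", line 5, in cal
    c=ctrl.get_calibration(n); return c
ValueError: time passes only in moves, steps and waits
```

```bash
sed -i 's/^def cal(n):/from functools import lru_cache\n@lru_cache(None)\ndef cal(n):/' h.py
cat > run1.py <<'E'
from edge import *
full=np.radians(np.arange(0,360,5.))
def arc(lo,hi): return np.radians(np.arange(lo,hi,5.))
for nm,x,y,C in(("eye",.552,.184,[(.13,.029,arc(60,320),1.),(.13,.0145,full,-1.)]),("cap",.529,-.146,[(.104,.013,full,-1.)]),("house",.529,-.146,[(.104,.013,full,-1.),(.099,.022,full,1.)]),("scap",.61,-.134,[(.104,.009,full,-1)])):
    T=0
    for n in("side","top"):
        g=cv2.cvtColor(cv2.imread(f"pics/{n}0.png"),cv2.COLOR_BGR2GRAY).astype(np.float32)
        r=fit(n,g,x,y,C); print(nm,n,np.round(r[:3],4)); T=T+r[3]
    s=np.arange(-.012,.012+1e-9,.0005);k=np.unravel_index(T.argmax(),T.shape);print("  joint",x+s[k[0]],y+s[k[1]])
E
python3 run1.py
```

```text
eye side [ 0.545   0.1865 52.5485]
eye top [ 0.5415  0.1825 32.536 ]
  joint 0.5445000000000001 0.1855
cap side [ 0.527  -0.145  97.1229]
cap top [ 0.526  -0.1475 37.5052]
  joint 0.527 -0.145
house side [  0.527  -0.145 121.965]
house top [ 0.5255 -0.1465 59.6612]
  joint 0.527 -0.145
scap side [ 0.6055 -0.1335 86.3554]
scap top [ 0.6045 -0.1345 31.9533]
  joint 0.6055 -0.134
```

Request:
jog_arm(
  increments=[
    [[0,0,-0.12],0.056,-1],
    [[0.15,-0.165,0],0,-1],
    [[0.15,-0.165,0],0,-1],
    [[0.15,-0.165,0],0,-1],
    [[0.15,-0.165,0],0,-1],
    [[0.15,-0.165,0],0,-1],
    [[0.15,-0.165,0],0,-1],
    [[0.15,-0.165,0],0,-1],
  ],
  grip_force=25,
)

```text
time: 1.5
position: [0.4244, -0.2914, 0.2253]
orientation: [180.0, -0.0, 8.4]
force: [1.0, 0.4, -0.2]
finger_gap: 0.0936
gripper_force: 0.0
```

Request:
jog_arm(
  increments=[
    [[0.163,-0.173,0],0,-1],
    [[0.163,-0.173,0],0,-1],
    [[0.163,-0.173,0],0,-1],
    [[0,0,0.08],0,-1],
    [[0,0,0],0,-1],
  ],
)

```text
time: 2.12
position: [0.5245, -0.146, 0.2039]
orientation: [-180.0, 0.2, 8.4]
force: [0.3, -0.1, 0.1]
finger_gap: 0.0939
gripper_force: 0.0
```

Run:
```python
from edge import *
s=ctrl.get_state(); print(s["position"],s["force"])
im,_=ctrl.camera("side");cv2.imwrite("pics/s1.png",im[...,::-1])
cv2.imwrite("pics/s1c.png",cv2.resize(im[130:330,230:470,::-1],None,fx=3,fy=3,interpolation=cv2.INTER_CUBIC))
```

```text
[ 0.52448705 -0.14596535  0.20393898] [ 0.26304336 -0.14448944  0.06417894]
```

View pics/s1c.png

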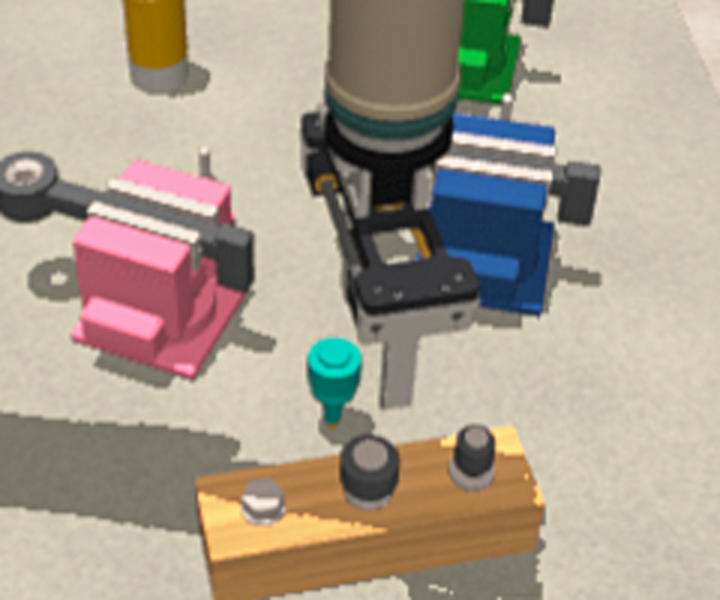

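Request:
jog_arm(
  increments=[
    [[0.008,0,0.18],0,-1],
    [[0,0,0.15],0,-1],
    [[0,0,0.12],0,-1],
    [[0,0,0],0,-1],
  ],
)

```text
time: 2.68
position: [0.5258, -0.1473, 0.0915]
orientation: [-180.0, 0.2, 8.2]
force: [-0.2, -0.3, 0.1]
finger_gap: 0.094
gripper_force: 0.0
```

Run:
```python
from edge import *
s=ctrl.get_state(); print(s["position"],s["force"])
im,_=ctrl.camera("side")
cv2.imwrite("pics/s2c.png",cv2.resize(im[230:330,290:430,::-1],None,fx=5,fy=5,interpolation=cv2.INTER_CUBIC))
```

```text
[ 0.52579292 -0.14734869  0.09151317] [-0.21576519 -0.30537335  0.11870983]
```

View pics/s2c.png

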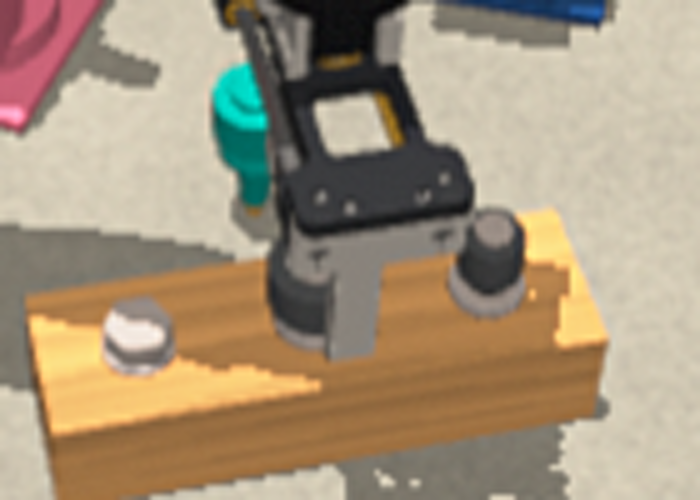

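Run:
```python
from edge import *
print(proj("side",np.array([[.5343,-.2062,.0695],[.5265,-.1455,.104]])))
```

```text
[[358.68604474 313.76120868]
 [352.80309315 281.15701869]]
```

Run:
```python
from edge import *
for r,c,z in((302,360.6,.0695),(302,360.6,.06),(299,350,.06),(230+77,290+72,.06)): print(r,c,z,at_z("side",r,c,z).round(4))
im,d=ctrl.camera("side");P=cloud("side",d)
for r in range(282,312,3): print(r,P[r,359:363].mean(0).round(4), P[r,352].round(3))
```

```text
302 360.6 0.0695 [ 0.5418 -0.1763  0.0695]
302 360.6 0.06 [ 0.543  -0.1695  0.06  ]
299 350 0.06 [ 0.5205 -0.1603  0.06  ]
307 362 0.06 [ 0.5446 -0.1828  0.06  ]
282 [ 0.529  -0.2272  0.2051] [ 0.512 -0.23   0.21 ]
285 [ 0.5335 -0.2046  0.1663] [ 0.524 -0.156  0.105]
288 [ 0.5339 -0.205   0.1572] [ 0.523 -0.164  0.104]
291 [ 0.5344 -0.2048  0.147 ] [ 0.523 -0.165  0.096]
294 [ 0.5351 -0.2037  0.1355] [ 0.524 -0.164  0.083]
297 [ 0.5356 -0.2039  0.1256] [ 0.524 -0.162  0.069]
300 [ 0.5362 -0.2037  0.115 ] [ 0.524 -0.165  0.063]
303 [ 0.5423 -0.173   0.0613] [ 0.524 -0.172  0.061]
306 [ 0.5416 -0.1798  0.0597] [ 0.523 -0.181  0.062]
309 [ 0.5421 -0.1802  0.0491] [ 0.523 -0.184  0.056]
```

Run:
```python
from edge import *
s=ctrl.get_state();print(ctrl.tcp_to_tips,s["time"],s["position"],s["joint_pos"])
print(proj("side",np.array([[.533,-.205,.182],[.533,-.205,.22]])))
im,d=ctrl.camera("side");P=cloud("side",d)
print(d[296:304,360],P[296:304,360].round(3))
im,d=ctrl.camera("top");P=cloud("top",d)
cv2.imwrite("pics/t2c.png",cv2.resize(im[90:240,340:480,::-1],None,fx=4,fy=4,interpolation=cv2.INTER_CUBIC))
```

```text
0.022 2.775 [ 0.52804989 -0.14747953  0.09369439] [ 12.05619035  35.56147487   0.91376502 108.98346693  -0.889072
  35.36652123 -68.21038252]
[[360.66669625 280.2614586 ]
 [361.65768832 267.834473  ]]
[0.9696406 0.9707178 0.9741844 0.9743229 0.9795427 1.042251  1.0390368
 0.       ] [[ 0.534 -0.204  0.129]
 [ 0.535 -0.204  0.126]
 [ 0.535 -0.204  0.122]
 [ 0.535 -0.205  0.12 ]
 [ 0.535 -0.203  0.114]
 [ 0.542 -0.167  0.061]
 [ 0.541 -0.171  0.062]
 [ 0.43  -0.788  0.927]]
```

View pics/t2c.png

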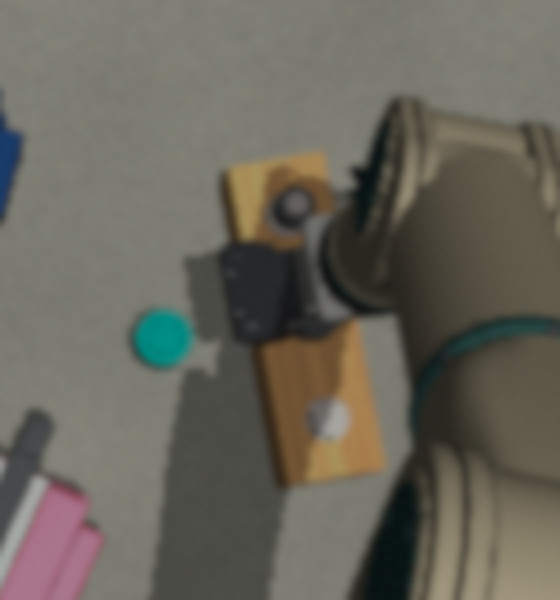

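Request:
jog_arm(
  increments=[
    [[0,0,0.05],0,-1],
    [[0,0,0.05],0,-1],
    [[0,0,0],0,-1],
  ],
)

```text
time: 3.25
position: [0.5263, -0.146, 0.0662]
orientation: [-179.9, 0.1, 8.4]
force: [-1.0, 0.6, 0.6]
finger_gap: 0.0939
gripper_force: 0.0
```

Run:
```python
from edge import *
s=ctrl.get_state();print(s["position"],s["force"])
im,d=ctrl.camera("side");P=cloud("side",d)
for r in range(290,318,2): print(r,P[r,360].round(3),im[r,360])
cv2.imwrite("pics/s3c.png",cv2.resize(im[230:330,290:430,::-1],None,fx=5,fy=5,interpolation=cv2.INTER_CUBIC))
im,d=ctrl.camera("top");P=cloud("top",d); q=P[100:180,395:425].reshape(-1,3);q=q[(q[:,2]>.11)&(q[:,2]<.3)]
print(np.percentile(q[:,2],[5,25,50,75,95]).round(3))
```

```text
[ 0.52633699 -0.1460396   0.06621891] [-0.97608636  0.59806539  0.62640204]
290 [ 0.53  -0.225  0.177] [137 131 122]
292 [ 0.534 -0.203  0.142] [137 131 124]
294 [ 0.534 -0.202  0.134] [138 132 124]
296 [ 0.534 -0.204  0.129] [136 131 122]
298 [ 0.535 -0.204  0.123] [137 130 122]
300 [ 0.535 -0.203  0.114] [137 131 123]
302 [ 0.536 -0.203  0.107] [137 130 123]
304 [ 0.535 -0.206  0.105] [137 131 123]
306 [ 0.537 -0.2    0.089] [136 131 125]
308 [ 0.541 -0.179  0.052] [149 116  85]
310 [ 0.541 -0.181  0.046] [154 110  64]
312 [ 0.542 -0.18   0.037] [147 106  63]
314 [ 0.542 -0.18   0.03 ] [158 113  65]
316 [ 0.543 -0.178  0.019] [154 109  64]
[0.196 0.216 0.218 0.256 0.273]
```

View pics/s3c.png

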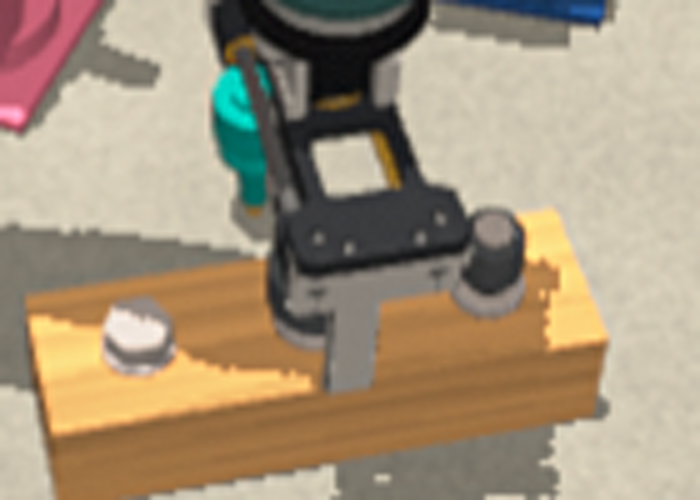

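Run:
```python
from edge import *
from scipy.optimize import brentq
for r in (307,308): print(r,brentq(lambda z:proj("side",np.array([[.535,-.2045,z]]))[0,1]-r,0,.2))
g=cv2.cvtColor(ctrl.camera("side")[0],cv2.COLOR_RGB2GRAY)
print(g[300:314,356:364:2].T)
```

```text
307 0.09154006558500508
308 0.08795677093790485
[[ 96  95  98 104 111 115 119 135 129 120 121 116 110 115]
 [133 133 133 133 133 133 133 131 124 120 120 112 111 117]
 [132 131 131 132 131 132 132 126 120 120 119 110 112 117]
 [132 132 131 132 131 132 131 126 122 121 114 109 116 121]]
```

Request:
jog_arm(
  increments=[
    [[0,0,0.04],0,-1],
    [[0,0,0.04],0,-1],
    [[0,0,0],0,-1],
  ],
)

```text
time: 3.78
position: [0.5265, -0.1461, 0.0464]
orientation: [-180.0, 0.1, 8.4]
force: [0.6, 0.1, -0.1]
finger_gap: 0.0939
gripper_force: 0.0
```

Run:
```python
from edge import *
from scipy.optimize import brentq
s=ctrl.get_state();print(s["position"],s["force"])
im,d=ctrl.camera("side");P=cloud("side",d)
for r in range(300,320,1): print(r,P[r,360].round(3),im[r,356:364:3].mean(1).astype(int))
for r in (313,314,315): print(r,brentq(lambda z:proj("side",np.array([[.535,-.2045,z]]))[0,1]-r,0,.2))
```

```text
[ 0.52653042 -0.14611088  0.04637775] [ 0.63014375  0.05505326 -0.08908319]
300 [ 0.535 -0.202  0.112] [108 131 129]
301 [ 0.535 -0.203  0.111] [114 129 130]
302 [ 0.536 -0.203  0.107] [116 130 129]
303 [ 0.536 -0.204  0.105] [117 130 130]
304 [ 0.536 -0.205  0.103] [131 130 131]
305 [ 0.536 -0.203  0.097] [140 129 129]
306 [ 0.537 -0.202  0.091] [134 129 130]
307 [ 0.537 -0.202  0.089] [127 129 131]
308 [ 0.536 -0.204  0.087] [126 130 130]
309 [ 0.537 -0.202  0.081] [126 130 130]
310 [ 0.537 -0.202  0.077] [127 129 130]
311 [ 0.538 -0.201  0.072] [127 130 131]
312 [ 0.537 -0.203  0.071] [129 131 132]
313 [ 0.542 -0.181  0.035] [129 124 120]
314 [ 0.542 -0.181  0.031] [119 115 111]
315 [ 0.542 -0.181  0.027] [114 113 111]
316 [ 0.542 -0.182  0.024] [111 109 107]
317 [ 0.543 -0.179  0.017] [106 107 110]
318 [ 0.543 -0.181  0.015] [110 114 116]
319 [ 0.544 -0.177  0.005] [117 115 112]
313 0.06977183083043323
314 0.06608018161550328
315 0.06236998272671401
```

Request:
jog_arm(
  increments=[
    [[0,0,0],0,1],
    [[0,0,0],0,1],
    [[0,0,0],0,1],
    [[0,0,0],0,1],
  ],
  grip_force=5,
)

```text
time: 4.32
position: [0.5276, -0.1462, 0.0477]
orientation: [-180.0, -0.0, 8.4]
force: [0.7, -0.1, 0.9]
finger_gap: 0.0747
gripper_force: 5.0
```

Request:
jog_arm(
  increments=[
    [[0,0,0],0,1],
  ],
)

```text
time: 4.45
position: [0.5276, -0.1462, 0.0477]
orientation: [-180.0, -0.0, 8.4]
force: [0.6, 0.6, 3.0]
finger_gap: 0.0747
gripper_force: 5.0
```

Run:
```python
from edge import *
s=ctrl.get_state();print(s["position"],s["finger_gap"],s["gripper_force"],s["force"])
im,d=ctrl.camera("side");P=cloud("side",d)
print(P[300:320:2,360].round(3))
cv2.imwrite("pics/s4c.png",cv2.resize(im[230:330,290:430,::-1],None,fx=5,fy=5,interpolation=cv2.INTER_CUBIC))
```

```text
[ 0.52763012 -0.14621578  0.04771403] 0.07466644833412138 4.999081268906593 [0.56410392 0.63890099 2.9541757 ]
[[ 0.537 -0.194  0.101]
 [ 0.537 -0.194  0.094]
 [ 0.538 -0.192  0.084]
 [ 0.538 -0.191  0.076]
 [ 0.539 -0.192  0.07 ]
 [ 0.541 -0.182  0.047]
 [ 0.541 -0.182  0.04 ]
 [ 0.542 -0.18   0.029]
 [ 0.542 -0.18   0.022]
 [ 0.543 -0.18   0.014]]
```

View pics/s4c.png

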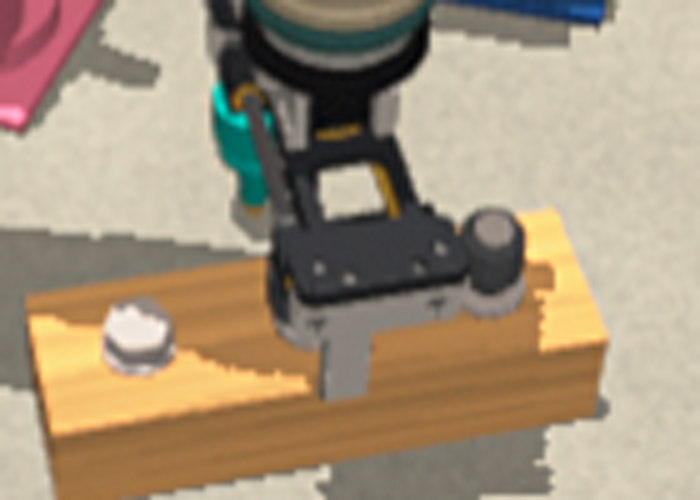

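The fingers stopped at 75 mm, which is the rack's width, so the pads may reach lower than the picture shows. I'll retry at the height the stated tool length calls for. That separates the two cases: it gives either a 44 mm grasp or a harmless full closure.

Request:
jog_arm(
  increments=[
    [[0,0,0],0,-1],
    [[0,0,0],0,-1],
    [[0,0,-0.09],0,-1],
    [[0,0,-0.085],0,-1],
    [[0,0,0],0,-1],
    [[0,0,0],0,1],
    [[0,0,0],0,1],
    [[0,0,0],0,1],
  ],
)

```text
time: 5.5
position: [0.527, -0.1463, 0.0905]
orientation: [-180.0, 0.1, 8.4]
force: [-1.5, -0.6, 1.1]
finger_gap: 0.0673
gripper_force: 0.0
```

Request:
jog_arm(
  increments=[
    [[0,0,0],0,1],
    [[0,0,0],0,1],
    [[0,0,0],0,1],
  ],
)

```text
time: 5.88
position: [0.5275, -0.1464, 0.0912]
orientation: [180.0, -0.0, 8.4]
force: [0.7, -0.2, -0.7]
finger_gap: 0.0371
gripper_force: 0.0
```

Request:
jog_arm(
  increments=[
    [[0,0,0],0,1],
    [[0,0,0],0,1],
    [[0,0,0],0,1],
  ],
)

```text
time: 6.25
position: [0.5275, -0.1463, 0.0913]
orientation: [-180.0, -0.0, 8.4]
force: [0.2, 0.4, -0.6]
finger_gap: 0.0252
gripper_force: 5.0
```

Run:
```python
from edge import *
s=ctrl.get_state();print(s["position"],s["finger_gap"],s["gripper_force"],s["force"])
im,d=ctrl.camera("side");P=cloud("side",d)
for r in range(286,304): print(r,P[r,355:363:3].round(3).tolist())
cv2.imwrite("pics/s5c.png",cv2.resize(im[230:330,290:430,::-1],None,fx=5,fy=5,interpolation=cv2.INTER_CUBIC))
```

```text
[ 0.52745474 -0.14628103  0.09126752] 0.02515520708997383 5.000010430812836 [ 0.15110136  0.3600166  -0.60098444]
286 [[0.528, -0.169, 0.117], [0.535, -0.166, 0.113], [0.543, -0.157, 0.1]]
287 [[0.528, -0.171, 0.117], [0.536, -0.161, 0.102], [0.543, -0.16, 0.101]]
288 [[0.53, -0.163, 0.102], [0.536, -0.163, 0.103], [0.543, -0.159, 0.097]]
289 [[0.529, -0.164, 0.101], [0.536, -0.164, 0.1], [0.544, -0.156, 0.088]]
290 [[0.53, -0.164, 0.097], [0.537, -0.162, 0.094], [0.544, -0.155, 0.084]]
291 [[0.529, -0.168, 0.098], [0.536, -0.164, 0.093], [0.544, -0.157, 0.083]]
292 [[0.53, -0.167, 0.093], [0.537, -0.164, 0.089], [0.544, -0.157, 0.079]]
293 [[0.53, -0.168, 0.091], [0.537, -0.164, 0.086], [0.546, -0.147, 0.062]]
294 [[0.53, -0.167, 0.086], [0.537, -0.164, 0.083], [0.547, -0.146, 0.057]]
295 [[0.53, -0.167, 0.083], [0.537, -0.165, 0.08], [0.546, -0.154, 0.064]]
296 [[0.53, -0.167, 0.079], [0.538, -0.158, 0.067], [0.545, -0.156, 0.064]]
297 [[0.531, -0.162, 0.069], [0.539, -0.157, 0.062], [0.545, -0.159, 0.063]]
298 [[0.531, -0.165, 0.069], [0.539, -0.158, 0.059], [0.545, -0.161, 0.064]]
299 [[0.531, -0.161, 0.06], [0.538, -0.163, 0.062], [0.544, -0.163, 0.062]]
300 [[0.531, -0.164, 0.061], [0.538, -0.166, 0.062], [0.544, -0.166, 0.062]]
301 [[0.531, -0.168, 0.063], [0.538, -0.166, 0.059], [0.544, -0.167, 0.06]]
302 [[0.531, -0.169, 0.06], [0.537, -0.172, 0.063], [0.543, -0.172, 0.064]]
303 [[0.53, -0.172, 0.061], [0.537, -0.17, 0.057], [0.543, -0.173, 0.061]]
```

View pics/s5c.png

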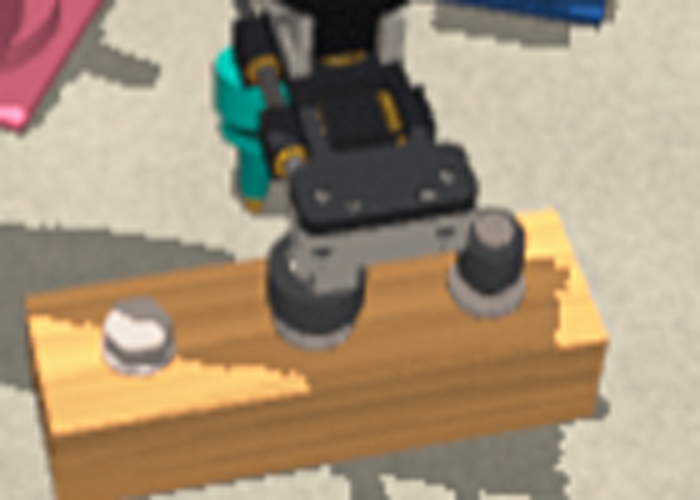

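The fingers gripped the 26 mm cap (gap 25 mm). Together with the rack touch, this puts the real tips about 10 mm above the reported TCP height, so the reported z is about 32 mm low. I'll allow for that: open, lower 31 mm and grip the housing.

Request:
jog_arm(
  increments=[
    [[0,0,0],0,-0.5],
    [[0,0,0],0,-0.5],
    [[0,0,0],0,-0.5],
    [[0,0,0],0,-0.5],
    [[0,0,0],0,-0.5],
    [[0,0,0.06],0,-0.5],
    [[0,0,0.063],0,-0.5],
    [[0,0,0],0,-0.5],
  ],
)

```text
time: 7.3
position: [0.5259, -0.146, 0.0585]
orientation: [-179.9, 0.2, 8.4]
force: [-0.3, 0.5, 0.5]
finger_gap: 0.0707
gripper_force: 0.0
```

Request:
jog_arm(
  increments=[
    [[0,0,0],0,1],
    [[0,0,0],0,1],
    [[0,0,0],0,1],
    [[0,0,0],0,1],
  ],
  grip_force=30,
)

```text
time: 7.8
position: [0.5277, -0.1464, 0.0608]
orientation: [180.0, -0.0, 8.4]
force: [1.1, 0.2, 1.5]
finger_gap: 0.0434
gripper_force: 30.0
```

Request:
jog_arm(
  increments=[
    [[0,0,-0.06],0,1],
    [[0,0,-0.18],0,1],
    [[0,0,-0.2],0,1],
    [[0,0,-0.12],0,1],
    [[0.043,-0.217,0],0,1],
    [[0.043,-0.217,0],0,1],
    [[0.043,-0.217,0],0,1],
  ],
)

```text
time: 8.68
position: [0.5354, 0.0208, 0.2014]
orientation: [180.0, -0.0, 8.3]
force: [0.4, -0.5, -2.7]
finger_gap: 0.0437
gripper_force: 30.0
```

Request:
jog_arm(
  increments=[
    [[0.043,-0.217,0],0,1],
    [[0.043,-0.217,0],0,1],
    [[0.043,-0.14,0],0,1],
    [[0,-0.075,0],0,1],
    [[0,0,0],0,1],
    [[0,0,0],0,1],
  ],
)

```text
time: 9.43
position: [0.544, 0.1819, 0.2006]
orientation: [179.9, 0.0, 8.2]
force: [-0.6, -0.3, -2.4]
finger_gap: 0.0432
gripper_force: 30.0
```

Run:
```python
from edge import *
s=ctrl.get_state();print(s["position"],s["finger_gap"],s["gripper_force"],s["force"])
im,d=ctrl.camera("side");P=cloud("side",d);cv2.imwrite("pics/s6.png",im[...,::-1]);np.save("s6.npy",d)
for l in("large_joint_center","eye_mouth"):print(l,[(round(q["conf"],2),np.round(q["point"],1)) for q in ctrl.pinpoint("side",l)])
cv2.imwrite("pics/s6c.png",cv2.resize(im[80:240,280:460,::-1],None,fx=3.5,fy=3.5,interpolation=cv2.INTER_CUBIC))
```

```text
[0.54399096 0.18187636 0.2005971 ] 0.043154812748517464 29.999246299266815 [-0.64623119 -0.298916   -2.35127619]
large_joint_center [(0.56, array([233. , 338.4])), (0.53, array([144.9, 350.6]))]
eye_mouth [(0.93, array([113.9, 345.2])), (0.88, array([186.8, 239.9])), (0.59, array([179. , 349.1]))]
```

View pics/s6c.png

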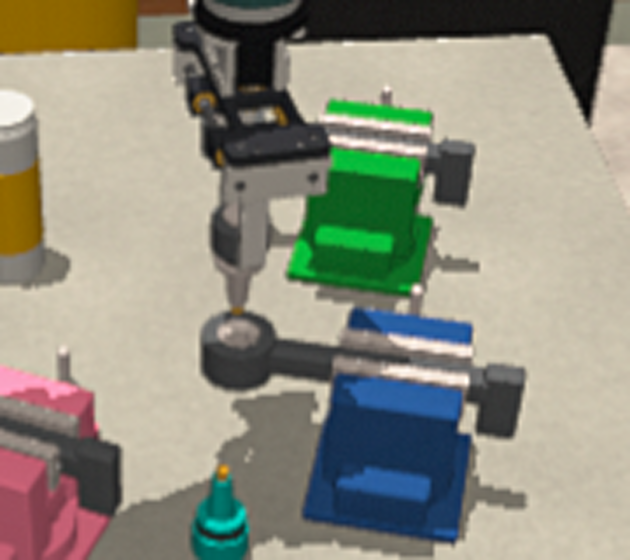

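Run:
```python
from edge import *
im=cv2.imread("pics/s6.png");g=cv2.cvtColor(im,cv2.COLOR_BGR2GRAY).astype(np.float32)
full=np.radians(np.arange(0,360,5.));arc=np.radians(np.arange(60,320,5.))
print("eye",np.round(fit("side",g,.548,.184,[(.13,.029,arc,1.)])[:3],4),np.round(fit("side",g,.548,.184,[(.13,.029,arc,1.),(.13,.0145,np.radians(np.arange(180,360,5)),-1.)])[:3],4))
g0=cv2.cvtColor(cv2.imread("pics/side0.png"),cv2.COLOR_BGR2GRAY).astype(np.float32)
print("eye0",np.round(fit("side",g0,.548,.184,[(.13,.029,arc,1.)])[:3],4),np.round(fit("side",g0,.548,.184,[(.13,.0145,full,-1.)])[:3],4))
gt=cv2.cvtColor(cv2.imread("pics/top0.png"),cv2.COLOR_BGR2GRAY).astype(np.float32)
print("eyetop",np.round(fit("top",gt,.548,.184,[(.13,.029,arc,1.)])[:3],4),np.round(fit("top",gt,.548,.184,[(.13,.0145,full,-1.)])[:3],4))
sat=(im[...,2].astype(int)-im[...,0])
print(sat[160:174,342:355])
print("tip",at_z("side",170,348,.154).round(4))
for z in(.150,.154,.158): print(proj("side",np.array([[.544,.185,z]])).round(1))
```

```text
eye [ 0.5445  0.1865 28.3766] [ 0.545   0.1865 63.6243]
eye0 [ 0.544   0.1835 21.9011] [ 0.546   0.189  37.5341]
eyetop [ 0.54    0.182  25.5172] [ 0.545   0.185  15.9103]
[[29 30 22 15 16 16 16 16 13 19 25 28 29]
 [28 28 22 15 13 16 15 14 14 22 26 28 27]
 [26 28 21 16 14 16 16 15 15 24 27 26 28]
 [29 29 23 17 15 14 16 14 17 27 30 27 29]
 [29 29 25 16 15 15 15 15 17 27 29 28 29]
 [29 29 26 16 13 15 14 13 17 25 29 28 29]
 [28 28 29 19 14 13 14 15 20 29 30 28 28]
 [28 29 29 26 31 34 35 29 27 29 28 29 29]
 [26 25 24 26 63 90 84 47 25 22 24 28 29]
 [19 12  7  5 47 73 68 26  7  6 15 22 25]
 [ 3  0 -2 -4  3 12  6 -1 -2 -2  0  4  9]
 [-3 -2  3 11 14 12 11 13 10  4  1 -2 -2]
 [ 3 10 16 22 21 23 23 23 19 14  9  2 -1]
 [13 25 28 27 23 22 23 23 22 20 20 12  3]]
tip [0.5449 0.1786 0.154 ]
[[347.4 169.7]]
[[347.4 168.5]]
[[347.5 167.3]]
```

Request:
jog_arm(
  increments=[
    [[0.006,-0.011,0.06],0,1],
    [[0,0,0.06],0,1],
    [[0,0,0.05],0,1],
    [[0,0,0.02],0,1],
    [[0,0,0],0,1],
  ],
)

```text
time: 10.2
position: [0.5451, 0.1873, 0.1525]
orientation: [180.0, 0.0, 8.3]
force: [1.0, -0.5, -3.1]
finger_gap: 0.0434
gripper_force: 30.0
```

Request:
jog_arm(
  increments=[
    [[0,0,0.016],0,1],
    [[0,0,0.016],0,1],
    [[0,0,0],0,1],
  ],
)

```text
time: 10.58
position: [0.5455, 0.187, 0.1449]
orientation: [180.0, -0.0, 8.3]
force: [1.6, -2.0, -4.8]
finger_gap: 0.0435
gripper_force: 30.0
```

Request:
jog_arm(
  increments=[
    [[0.001,0.004,0.01],0,1],
    [[0,0,0.01],0,1],
    [[0,0,0],0,1],
  ],
)

```text
time: 10.95
position: [0.5459, 0.1865, 0.1399]
orientation: [180.0, -0.0, 8.4]
force: [2.5, -1.7, -3.1]
finger_gap: 0.0429
gripper_force: 30.0
```

Request:
jog_arm(
  increments=[
    [[0.003,0.003,0.008],0,1],
    [[0,0,0.008],0,1],
    [[0,0,0],0,1],
  ],
)

```text
time: 11.32
position: [0.5463, 0.1865, 0.1367]
orientation: [-180.0, -0.0, 8.4]
force: [-0.8, -1.4, 4.7]
finger_gap: 0.0437
gripper_force: 30.0
```

Request:
jog_arm(
  increments=[
    [[0,0.002,0.008],0,1],
    [[0,0,0.008],0,1],
    [[0,0,0],0,1],
  ],
)

```text
time: 11.7
position: [0.5464, 0.1865, 0.1334]
orientation: [-179.9, -0.1, 8.4]
force: [-1.4, -0.2, 9.7]
finger_gap: 0.0436
gripper_force: 30.0
```

Request:
jog_arm(
  increments=[
    [[0,0,0.008],0,1],
    [[0,0,0.008],0,1],
    [[0,0,0],0,1],
  ],
)

```text
time: 12.08
position: [0.5465, 0.1865, 0.1308]
orientation: [-179.9, -0.1, 8.4]
force: [-4.3, -2.2, 19.6]
finger_gap: 0.0433
gripper_force: 30.0
```

Request:
jog_arm(
  increments=[
    [[0,0,0.008],0,1],
    [[0,0,0.008],0,1],
    [[0,0,0],0,1],
  ],
  grip_force=50,
)

```text
time: 12.45
position: [0.5466, 0.1865, 0.1307]
orientation: [-179.9, -0.2, 8.4]
force: [-11.5, -3.8, 46.3]
finger_gap: 0.0433
gripper_force: 50.0
```

Request:
jog_arm(
  increments=[
    [[0,0,-0.012],0,1],
    [[0,0,-0.012],0,1],
    [[0,0,0],0,1],
  ],
)

```text
time: 12.82
position: [0.5463, 0.1864, 0.1308]
orientation: [-179.9, -0.0, 8.4]
force: [-1.8, -0.4, 9.6]
finger_gap: 0.0431
gripper_force: 50.0
```

Request:
jog_arm(
  increments=[
    [[0,0,0],0,-0.6],
    [[0,0,0],0,-0.6],
    [[0,0,0],0,-0.6],
    [[0,0,0],0,-0.6],
    [[0,0,-0.1],0,-0.6],
    [[0,0,-0.2],0,-0.6],
    [[0,0,-0.2],0,-0.6],
    [[0,0,0],0,-0.6],
  ],
)

```text
time: 13.82
position: [0.549, 0.1863, 0.259]
orientation: [-179.9, -0.5, 8.3]
force: [0.1, 0.4, -1.2]
finger_gap: 0.0752
gripper_force: 0.0
```

Run:
```python
from edge import *
s=ctrl.get_state();print(s["position"],s["finger_gap"],s["gripper_force"],s["force"])
im,d=ctrl.camera("side");P=cloud("side",d);g=cv2.cvtColor(im,cv2.COLOR_RGB2GRAY).astype(np.float32)
full=np.radians(np.arange(0,360,5.))
print("cap at home",np.round(fit("side",g,.546,.186,[(.174,.013,full,-1.),(.169,.022,full,1.)])[:3],4))
q=P[(np.hypot(P[...,0]-.546,P[...,1]-.186)<.011)&(P[...,2]>.14)&(P[...,2]<.2)];print("cap z",np.percentile(q[:,2],[50,75,90,97]).round(4))
cv2.imwrite("pics/s7c.png",cv2.resize(im[80:250,280:440,::-1],None,fx=3.5,fy=3.5,interpolation=cv2.INTER_CUBIC))
```

```text
[0.54904717 0.18634317 0.25901159] 0.07516875777335895 0.0 [ 0.14209845  0.39168134 -1.18357739]
cap at home [ 0.5455  0.1875 79.3606]
cap z [0.1747 0.1752 0.1759 0.1772]
```

View pics/s7c.png

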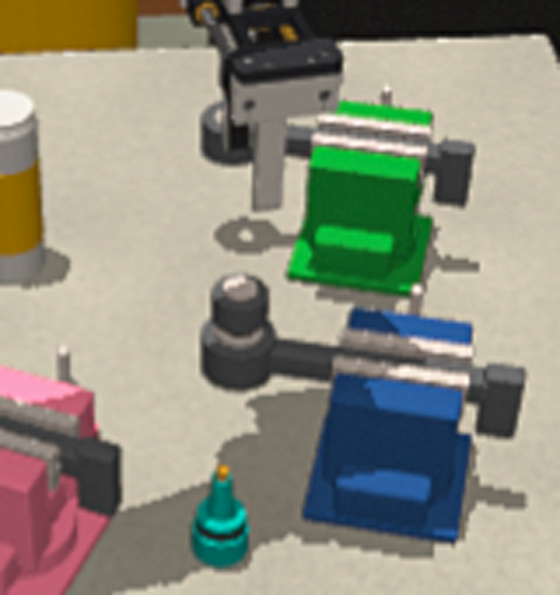

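The large joint stands upright in the blue eye at crop (238,310). Its cap is at z ≈ 0.175 against an expected 0.174 when seated, and the gripper is clear above it. The turquoise decoy at (220,525) is still on the bench, lying tipped. Handing in.

```bash
python3 -c "
from cell import ctrl
print(ctrl.finish_job())"
```

```text
the job is handed in; nothing more can be done
None
```

The large ball joint is pressed home in the blue steering arm's eye and released, standing upright with its cap at the expected height; the job is handed in, but no verdict was returned, the small joint and bolt were left in the rack, and the turquoise decoy tipped over on the bench along the way.

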